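Set up an imaging relay on the optical rail

ROBOT

A 7-joint arm with a two-finger parallel gripper is mounted at the origin on a cart in front of the work surface, level with it; the furniture and walls round the work are solid. World frame = base frame: x ahead of the robot, y to its left, z up, the work surface at z = 0. Lengths are in mm, angles in rad, forces in N, time in s.
With the tool pointing down it reaches from about 350 to 900 mm from the base axis. Payload 19.9 kg.
Tool frame: the origin (TCP) lies on the front face of the gripper's body, between the roots of the fingers; the fingertips stand 97 mm ahead of it and the grasp point (between the pads) lies 78 mm ahead of it (hold_point_z is the distance from the TCP to the grasp point, in mm); z points along the fingers, y is the line along which they close (so a half turn about z gives the same grasp; the last joint's range is limited). The gripper opens to 94 mm and grips with 3 to 60 N. Pads are 16 mm wide; open, the fingers measure 119 mm over their backs; the gripper's body (75 mm by 177 mm) begins 78 mm behind the grasp point.
Start: joints at [-0.042, 0.417, -0.01, 1.614, 0.005, 1.111, -0.053], TCP at [624.987, 0.006, 302.625] pointing down, gripper open.
Joint ranges: [-2.81, 2.81], [-0.39, 2.02], [-1.27, 1.25], [0.06, 2.57], [-1.19, 4.33], [0.19, 2], [-2.82, 2.82]. Speed limits (rad/s): [1.89, 1.89, 2.39, 2.39, 3.01, 3.01, 3.01].

INTERFACE

Orientations are given as a unit quaternion [w, x, y, z].
In Python, from workcell import * gives the robot as it stands.
- The arm moves only by the tool move_arm, never from a script. Its arguments are lists of equal length, an entry for each row: "grip": the opening, from 0 (shut) to 1 (fully open); "delta_pos": the shift along the tool's x, y, z in mm, a list of three; "spin": the turn about the tool's z in degrees. A call has 1 to 8 rows; each row is the pose to reach, as a shift and turn from the pose commanded when the call began, along the tool's axes at that moment; what a row does not reach only later rows make up. A row lasts 1/10 s, in which the tool goes at most 50 mm and 8.59 degrees, less where a joint would pass 70% of its speed; a pose out of reach is approached as far as the arm can. A call with a gripper value outside its range is refused whole. The fingers move at their own pace and stop on an object; "squeeze" is the grip in N (left out, the last holds). Time passes only in rows, so rows that repeat a pose let the fingers close. It gives the time, the measured TCP pose, the force, the opening and the grip force at its end, in the units of the state.
- sense(): the state, without advancing time (a new reading comes with each control period).
- camera(name): name is "scene" or "side" or "wrist"; returns the picture (480x640x3 uint8, blue, green, red); there is no depth.
- camera_model(name): a dict with "fx", "fy", "cx", "cy" (pixels), "k1" (the pictures are not rectified: a ray, as slopes to the right and down, at radius r is drawn at 1 + k1 r^2 times it, then the intrinsics apply), "rvec" (rotation vector, rad) and "tvec" (3), from world to camera coordinates, as OpenCV has them; the wrist camera has in their place "mount" (4x4, takes a point from camera to tool coordinates, whose origin is the TCP and whose axes are the flange's). Camera axes: x right, y down, z forward; pixel columns grow to the right and rows downward; lengths in mm; the calibration is good to about 2 mm. A picture is of the moment at which its call begins: read the wrist's pose just before it. camera_model takes no time and is no camera call.
- finish_job(): hands the job in; it is judged then, once.
The state is a dict: "clock": time; "q": joint angles; "qd": joint speeds; "joint_torque": joint torques, N m; "ee_pos": TCP position; "eef_rot": TCP orientation; "ft_force": force on the tool from outside, world axes, zero at the start; "torque": the same for the moment, N m; "width": finger opening in mm; "gripper_force": force on a finger pad.
Only numpy, scipy, OpenCV 4.12 (cv2) and the standard library are available. Lean on these libraries where they do the work, as an engineer would, in place of code of your own. Each camera call takes 0.05 s, during which the arm holds its last target. There are 200 camera calls.

TASK

Set up the imaging relay on the optical rail between the fixed fibre plate and the fixed white screen: the slide holder 50 mm from the fibre plate, the small lens one focal length (60 mm) beyond the slide holder, the iris another 60 mm beyond the small lens, and the large lens 80 mm in front of the screen, all measured centre to centre along the rail and each within a centimetre. Every carrier must sit fully down astride the rail, upright and square to it, and be let go. Do not tip any mount over, and leave the cleaver and the multimeter where they are.

Things in the scene. Friction and masses are not known exactly. Their poses are not given: they have to be found in the camera images.
- slide_holder_c (a point): Slide holder: black 42 mm square plate, 10 mm thick, square window with a metal ledge below it on each face (29 mm over both), glass slide standing 12 mm out of its top. Loose, upright on a dark saddle carrier (36 mm along y, 75 mm along x), 0.22 kg. Point: plate centre, 72 mm above its feet. y: optical axis, square to the plate; x: along its width; z up. Grip from above by the two side edges (42 mm apart along x). Works either way round.
- small_lens_c (a point): Small lens: black 42 mm square plate, 12 mm thick, round 26 mm lens, nothing above its top edge. Loose, upright on a dark saddle carrier (36 mm along y, 75 mm along x), 0.22 kg. Point: plate centre, 72 mm above its feet. y: optical axis, square to the plate; x: along its width; z up. Grip from above by the two side edges (42 mm apart along x). Works either way round.
- iris_c (a point): Iris: black 42 mm square plate, 10 mm thick, round metal drum on each face (22 mm over both), lever pin with ball 19 mm above its top edge. Loose, upright on a dark saddle carrier (36 mm along y, 75 mm along x), 0.22 kg. Point: plate centre, 72 mm above its feet. y: optical axis, square to the plate; x: along its width; z up. Grip from above by the two side edges (42 mm apart along x). Works either way round.
- large_lens_c (a point): Large lens: black 62 mm square plate, 14 mm thick, round 50 mm lens. Loose, upright on a dark saddle carrier (36 mm along y, 75 mm along x), 0.22 kg. Point: plate centre, 72 mm above its feet. y: optical axis, square to the plate; x: along its width; z up. Grip from above by the two side edges (62 mm apart along x). Works either way round.
- rail: Aluminium rail fixed to the table, 440 mm long, 76 mm wide, 28 mm high; flat top 36 mm wide, sloping flanks. Origin: centre of its underside; y along it, x across, z up. A carrier lowered onto it centres itself if up to 6 mm off sideways. Seated, its plate centre is over the middle line, 83 mm above the table, y along the rail, 1.5 mm side play; it rests by its weight, unclamped.
- fibre_plate_c (a point): Fibre plate, fixed on the rail near one end (either end): black 42 mm square upright plate, 12 mm thick, with a small round fibre connector through its middle (25 mm long along the rail). The point is the centre of the plate, 83 mm above the table; y along the rail.
- screen_c (a point): Screen, fixed on the rail near the other end: white 68 mm square upright screen with a thin black frame, 8 mm thick. The point is its centre, 83 mm above the table; y along the rail.
- cleaver: Fibre cleaver, 66 x 63 x 41 mm, loose on the table right of the rail; to be left alone. Origin at the centre of its underside.
- multimeter: Red multimeter lying on its back, 140 x 70 x 43 mm, loose on the table right of the rail; to be left alone. Origin at the centre of its underside.

How it is judged (in metres and radians):
At the end, for the whole second after the job is handed in: All four stand released on the rail in order, fully seated (centres within 5 mm of its middle line, within 3 mm of seated height), square within 0.10 rad, tilt under 0.06 rad; fibre plate to slide 50, slide to small lens 60, small lens to iris 60, large lens to screen 80, each +-10 mm (x of slide_holder_c in the frame of rail between -0.005 and 0.005 m and z of slide_holder_c in the frame of rail between 0.08 and 0.086 m and angle between each of slide_holder_c, small_lens_c, iris_c, large_lens_c's own z axis and vertical below 0.06 rad and angle between the y axis of each of slide_holder_c, small_lens_c, iris_c, large_lens_c and the y axis of rail, either way round below 0.1 rad and linear speed of each of slide_holder, small_lens, iris, large_lens below 0.02 m/s and x of small_lens_c in the frame of rail between -0.005 and 0.005 m and z of small_lens_c in the frame of rail between 0.08 and 0.086 m and x of iris_c in the frame of rail between -0.005 and 0.005 m and z of iris_c in the frame of rail between 0.08 and 0.086 m and x of large_lens_c in the frame of rail between -0.005 and 0.005 m and z of large_lens_c in the frame of rail between 0.08 and 0.086 m and horizontal distance between slide_holder_c and fibre_plate_c between 0.04 and 0.06 m and horizontal distance between small_lens_c and slide_holder_c between 0.05 and 0.07 m and horizontal distance between iris_c and small_lens_c between 0.05 and 0.07 m and horizontal distance between large_lens_c and screen_c between 0.07 and 0.09 m and horizontal distance between small_lens_c and fibre_plate_c between 0.09 and 0.13 m and horizontal distance between iris_c and fibre_plate_c between 0.14 and 0.2 m and horizontal distance between slide_holder_c and screen_c below 0.33 m and horizontal distance between large_lens_c and fibre_plate_c between 0.22 and 0.3 m); the robot touches nothing.
It fails at once if a mount is tipped over (angle between any of slide_holder_c, small_lens_c, iris_c, large_lens_c's own z axis and vertical above 0.6 rad).
It fails at once if the cleaver or the multimeter is shifted (distance of any of cleaver, multimeter from where it was at the start of the episode above 0.02 m).
It also fails if it takes over 99 s, if anything falls off the work surface, if the arm or the gripper's body presses on something with over 40 N, if the wrist force passes 120 N, or if a joint passes its speed limit or range.

## Working session

There is one attempt and no reset: what is moved stays moved. The work goes in short steps, Python scripts to look and compute and a tool call to move; the robot and the scene stay as the last step left them, time stands still between calls to the robot, and variables do not carry over. Pictures are saved under pics/ and viewed, at most 14 in all, crops included, and the job is handed in when it is done.

Besides the shell and the picture viewer there is one more tool, called after "Request:" by a JSON object that holds its "fn" and its "kwargs", one argument or row to a line. move_arm: Moves the arm, as the interface text tells. Its arguments: {"type":"object","properties":{"grip":{"type":"array"},"delta_pos":{"type":"array"},"spin":{"type":"array"},"squeeze":{"type":"number"}},"required":["grip","delta_pos","spin"]}

```bash
ls; mkdir -p pics; cat > h.py <<'E'
from workcell import *
import numpy as np, cv2
from scipy.spatial.transform import Rotation as R
def T(cam,s=None):
    m=camera_model(cam)
    if cam=='wrist':
        s=s or sense(); q=s['eef_rot']
        W=np.eye(4); W[:3,:3]=R.from_quat([q[1],q[2],q[3],q[0]]).as_matrix(); W[:3,3]=s['ee_pos']
        C=W@np.array(m['mount'])
    else:
        A=np.eye(4); A[:3,:3]=R.from_rotvec(np.ravel(m['rvec'])).as_matrix(); A[:3,3]=np.ravel(m['tvec']); C=np.linalg.inv(A)
    return m,C
def px2w(cam,u,v,z,s=None):
    m,C=T(cam,s); x=(u-m['cx'])/m['fx']; y=(v-m['cy'])/m['fy']; a,b=x,y
    for _ in range(20):
        k=1+m['k1']*(a*a+b*b); a,b=x/k,y/k
    d=C[:3,:3]@[a,b,1]; t=(z-C[2,3])/d[2]; return C[:3,3]+t*d
def w2px(cam,p,s=None):
    m,C=T(cam,s); c=C[:3,:3].T@(np.array(p)-C[:3,3]); a,b=c[:2]/c[2]; k=1+m['k1']*(a*a+b*b)
    return np.array([m['fx']*a*k+m['cx'],m['fy']*b*k+m['cy']])
E
python3 - <<'E'
from h import *
s=sense(); print(s)
for c in ['scene','side','wrist']:
    cv2.imwrite(f'pics/{c}0.png',camera(c)); print(c,camera_model(c)['fx'],T(c,s)[1].round(2).tolist())
E
```

```text
pics
{'clock': 0.0, 'q': array([-0.04151732,  0.41795322, -0.01029429,  1.61416346,  0.00468453,
        1.11072141, -0.05304754]), 'qd': array([ 0.00013035, -0.00177149, -0.00057209,  0.00129717, -0.00043104,
       -0.00046871,  0.0008038 ]), 'joint_torque': array([ 3.52895018e-03, -8.51262331e+01,  6.40313700e-01, -4.25991547e+01,
       -4.87577857e-02,  1.87510403e-02,  1.73272206e-04]), 'ee_pos': array([6.24738340e+02, 4.92159420e-03, 3.02042719e+02]), 'eef_rot': array([-4.02179289e-04,  7.07119681e-01,  7.07093617e-01, -4.59671763e-04]), 'ft_force': array([-0.49529214, -0.38868039,  0.50175757]), 'torque': array([ 0.02055802, -0.02425338, -0.05333275]), 'gripper_force': 0.0, 'width': 93.99288394256504}
scene 442.54206308764356 [[0.89, -0.29, 0.36, 215.93], [-0.46, -0.52, 0.72, -659.25], [-0.02, -0.8, -0.6, 598.59], [0.0, 0.0, 0.0, 1.0]]
side 543.0738748555765 [[1.0, 0.04, -0.04, 569.78], [0.05, -0.41, 0.91, -1112.32], [0.02, -0.91, -0.42, 553.22], [0.0, 0.0, 0.0, 1.0]]
wrist 333.2948540963765 [[1.0, 0.0, -0.0, 624.5], [-0.0, -0.96, -0.28, 80.47], [-0.0, 0.28, -0.96, 384.67], [0.0, 0.0, 0.0, 1.0]]
```

View pics/scene0.png

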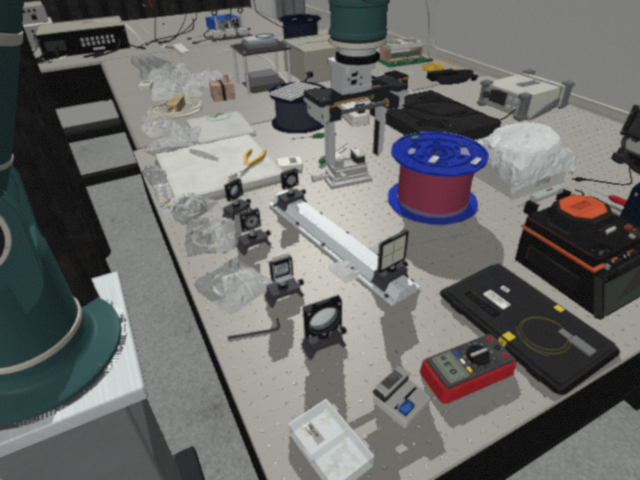

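View pics/side0.png

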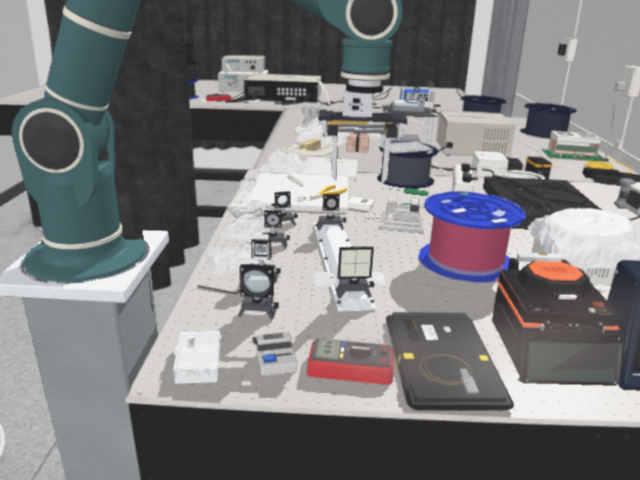

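View pics/wrist0.png

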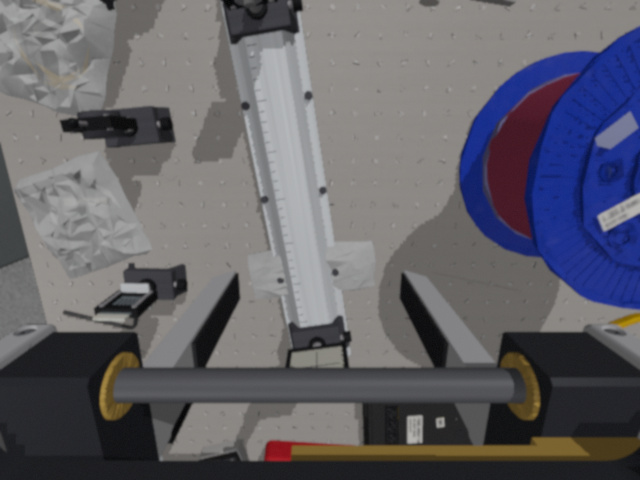

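The scene shows the rail running from the fibre plate (290,185) to the screen (393,252). The four mounts are left of it at (235,192), (250,222), (283,272) and (323,318). I'll enlarge to identify them.

```bash
python3 - <<'E'
import cv2
a=cv2.imread('pics/scene0.png')[160:360,210:430]; b=cv2.imread('pics/side0.png')[180:325,225:390]
cv2.imwrite('pics/sc1.png',cv2.resize(a,(660,600),interpolation=cv2.INTER_CUBIC)); cv2.imwrite('pics/sd1.png',cv2.resize(b,None,fx=4,fy=4,interpolation=cv2.INTER_CUBIC))
E
```

```text
(no output)
```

View pics/sc1.png

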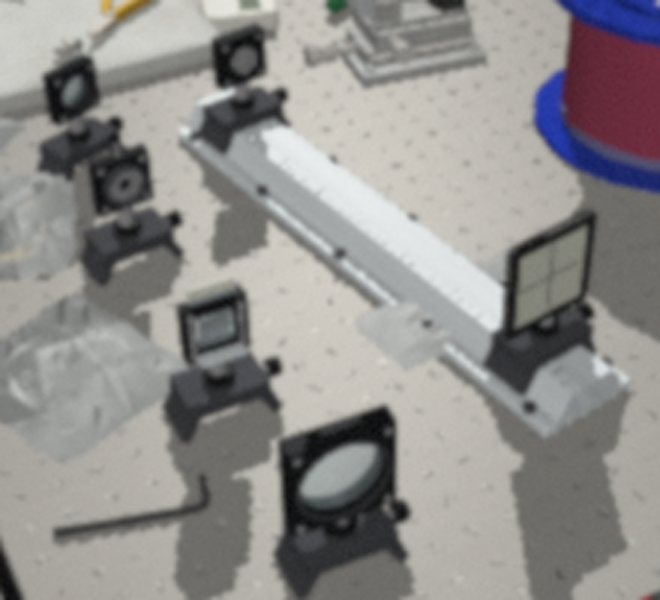

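View pics/sd1.png

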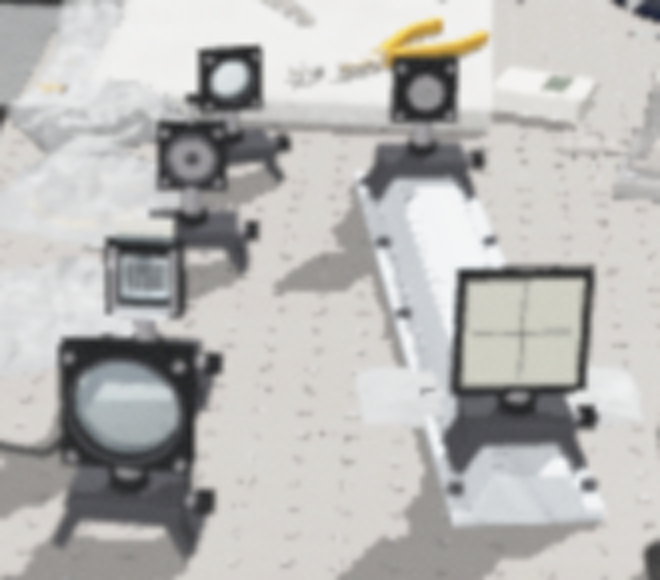

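The mounts, far to near, are the small lens (scene crop 72,90), iris (121,181), slide holder (216,326) and large lens (340,470). The fibre plate is at the far (+y) end and the screen at the near end. Next I triangulate.

```bash
cat > tri.py <<'E'
from h import *
from scipy.optimize import least_squares
def tri(o): return least_squares(lambda p:np.r_[tuple(w2px(c,p)-uv for c,uv in o)],[550,0,80]).x
E
python3 - <<'E'
from tri import *
D=dict(small=((72,90),(231,79),(48,98),(97,82),(202,80),(261,77),72),iris=((121,181),(192,157),(93,190),(150,172),(159,156),(224,159),72),
slide=((216,326),(145,277),(182,336),(246,315),(106,275),(182,280),72),large=((340,470),(130,403),(283,487),(396,450),(63,402),(196,405),72),
fibre=((240,57),(424,90),(215,64),(265,48),(394,90),(456,89),83),screen=((550,272),(523,331),(507,289),(593,253),(456,330),(589,329),83))
f=lambda p:(210+p[0]/3-.33,160+p[1]/3-.33); g=lambda p:(225+p[0]/4-.37,180+p[1]/4-.37)
for n,d in D.items():
    p=tri([('scene',f(d[0])),('side',g(d[1]))])
    a=px2w('scene',*f(d[0]),d[6]);b=px2w('side',*g(d[1]),d[6])
    L=tri([('scene',f(d[2])),('side',g(d[4]))]);Rr=tri([('scene',f(d[3])),('side',g(d[5]))]);v=Rr-L
    print(n,p.round(),a.round(),b.round(),'w',np.hypot(*v[:2]).round(),'yaw',np.degrees(np.arctan2(v[1],v[0])).round(1))
s=dict(ee_pos=np.array([624.74,0,302.04]),eef_rot=[-.0004,.70712,.70709,-.00046])
# rail foot screws etc. in wrist0: rail edges top z=28
for uv in [(248,45),(300,30),(293,322),(343,322),(246,105),(308,96),(264,199),(322,190),(280,281),(335,272)]: print(uv,px2w('wrist',*uv,5,s).round(),px2w('wrist',*uv,28,s).round())
E
```

```text
small [440. 231.  73.] [442. 235.  72.] [439. 229.  72.] w 39.0 yaw -6.6
iris [430.  96.  71.] [431.  97.  72.] [429.  89.  72.] w 41.0 yaw -7.2
slide [425. -82.  73.] [427. -79.  72.] [424. -83.  72.] w 41.0 yaw -3.7
large [ 437. -221.   72.] [ 438. -220.   72.] [ 436. -223.   72.] w 64.0 yaw -9.1
fibre [567. 192.  85.] [570. 199.  83.] [566. 192.  83.] w 41.0 yaw -11.2
screen [ 622. -149.   84.] [ 625. -145.   83.] [ 620. -150.   83.] w 65.0 yaw 1.1
(248, 45) [552. 173.   5.] [556. 168.  28.]
(300, 30) [605. 187.   5.] [606. 180.  28.]
(293, 322) [ 590. -143.    5.] [ 592. -130.   28.]
(343, 322) [ 654. -143.    5.] [ 653. -130.   28.]
(246, 105) [546. 117.   5.] [551. 114.  28.]
(308, 96) [612. 125.   5.] [613. 123.  28.]
(264, 199) [561.  16.   5.] [564.  20.  28.]
(322, 190) [627.  26.   5.] [627.  29.  28.]
(280, 281) [576. -86.   5.] [579. -76.  28.]
(335, 272) [643. -74.   5.] [642. -65.  28.]
```

Request:
{"fn": "move_arm", "kwargs": {
  "grip": [1,1,1,1,1,1],
  "delta_pos": [
    [-20,-48,10],
    [-40,-95,20],
    [-60,-140,40],
    [-82,-190,50],
    [-82,-198,50],
    [-82,-198,50]
  ],
  "spin": [0,0,0,0,0,0],
  "squeeze": 25
}}

```text
clock: 0.75
ee_pos: [424.4, -82.9, 252.3]
eef_rot: [-0.0, 0.708, 0.706, -0.0]
ft_force: [0.4, -0.4, 1.2]
width: 93.9
gripper_force: 0.0
```

```bash
python3 - <<'E'
from h import *
s=sense(); print(s['clock'],s['ee_pos'],s['eef_rot'])
cv2.imwrite('pics/w1.png',camera('wrist'))
print(px2w('side',420,262,0),px2w('side',525,262,0),px2w('scene',478,200,0),px2w('scene',390,200,0))
for z in (80,100,120,140,160,180): print(z,px2w('side',425,205,z)[:2],px2w('side',525,215,z)[:2],px2w('scene',489,155,z)[:2],px2w('scene',391,155,z)[:2])
E
```

```text
0.75 [424.43851219 -82.93259564 252.30224523] [-4.94563037e-04  7.07872044e-01  7.06340347e-01 -4.89342269e-04]
[780.90985243  36.52453942   0.        ] [1034.94901726   61.41366714    0.        ] [994.28910847   1.00223401   0.        ] [802.70840509 109.56397192   0.        ]
80 [807.86788674 208.22411536] [1052.43882239  166.72573156] [1068.84839016   61.2535598 ] [852.16292263 186.17988465]
100 [797.80551058 152.41351544] [1032.04004004  112.6689956 ] [1035.95471555   33.46654601] [827.6259314  153.57496704]
120 [787.74313442  96.60291551] [1011.6412577    58.61225964] [1003.06104094    5.67953222] [803.08894017 120.97004942]
140 [777.68075825  40.79231559] [991.24247535   4.55552369] [970.16736633 -22.10748158] [778.55194894  88.3651318 ]
160 [767.61838209 -15.01828433] [970.84369301 -49.50121227] [937.27369172 -49.89449537] [754.01495771  55.76021418]
180 [757.55600593 -70.82888426] [ 950.44491067 -103.55794823] [904.3800171  -77.68150916] [729.47796648  23.15529657]
```

View pics/w1.png

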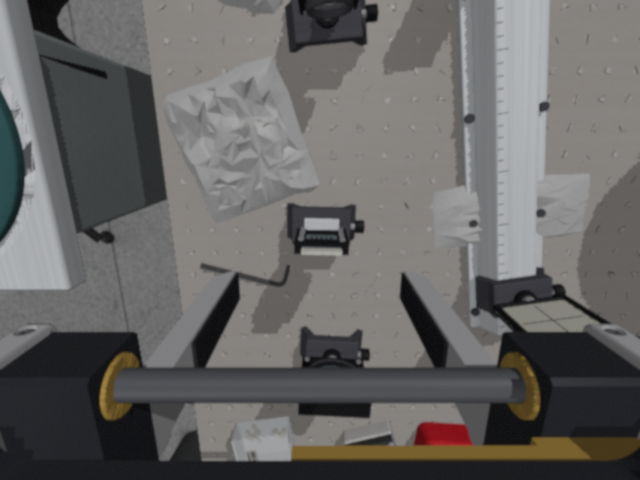

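The wrist picture shows the slide holder plate near (322,240), the carrier edge near row 206, the iris at the top (330,25) and the large lens under the fingers (333,345). Next is an enlarged composite to read the yaws.

```bash
python3 - <<'E'
import cv2,numpy as np
a=cv2.imread('pics/w1.png')
c=[a[190:265,280:380],a[0:60,280:380]]
cv2.imwrite('pics/w1c.png',cv2.resize(np.vstack(c),None,fx=4.4,fy=4.4,interpolation=cv2.INTER_CUBIC))
E
```

```text
(no output)
```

View pics/w1c.png

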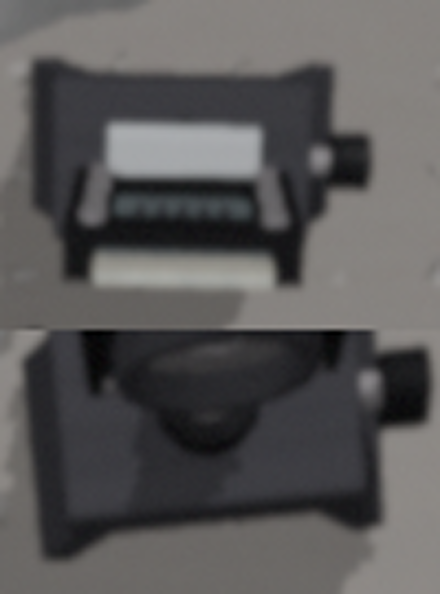

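```bash
python3 - <<'E'
from h import *
s=sense(); f=lambda a,b:(280+a/4.4-.4,190+b/4.4-.4); g=lambda a,b:(280+a/4.4-.4,(b-330)/4.4-.4)
for n,q,z in [('carr BL',f(38,62),22),('carr BR',f(330,68),22),('ptL',f(66,278),93),('ptR',f(300,283),93),('pbL',f(84,172),51),('pbR',f(280,172),51),('ledge',f(184,124),60)]: print(n,px2w('wrist',*q,z,s).round(1))
for n,q,z in [('iris L',g(45,557),0),('R',g(380,523),0)]: print(n,px2w('wrist',*q,z,s).round(1))
E
```

```text
carr BL [396.4 -59.8  22. ]
carr BR [459.6 -61.2  22. ]
ptL [407.  -84.8  93. ]
ptR [447.8 -85.8  93. ]
pbL [407.8 -76.8  51. ]
pbR [447.1 -76.8  51. ]
ledge [427.8 -64.9  60. ]
iris L [399.6  75.3   0. ]
R [468.   81.4   0. ]
```

Request:
{"fn": "move_arm", "kwargs": {
  "grip": [1,1,1,1,1],
  "delta_pos": [
    [2,1,20],
    [2,1,55],
    [2,1,85],
    [2,1,94],
    [2,1,94]
  ],
  "spin": [1.4,1.4,1.4,1.4,1.4]
}}

```text
clock: 1.3
ee_pos: [428.2, -79.7, 158.0]
eef_rot: [-0.001, 0.716, 0.699, -0.001]
ft_force: [0.4, 0.4, 1.0]
width: 93.9
gripper_force: 0.0
```

```bash
python3 - <<'E'
from h import *
s=sense(); print(s['clock'],s['ee_pos'],s['eef_rot'],s['ft_force'])
cv2.imwrite('pics/w2.png',camera('wrist')[150:350,200:440])
E
```

```text
1.3 [428.17098835 -79.69681841 158.02588   ] [-8.11229957e-04  7.15501667e-01  6.98610247e-01 -6.55453562e-04] [0.37312391 0.36097822 0.98831326]
```

View pics/w2.png

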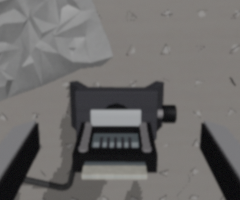

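The slide holder sits between the fingers (crop 115,150). Close and lift.

Request:
{"fn": "move_arm", "kwargs": {
  "grip": [0.4,0.3,0.3,0.3,0.3,0.3,0.3,0.3],
  "delta_pos": [
    [0,0,0],
    [0,0,0],
    [0,0,0],
    [0,0,0],
    [0,0,0],
    [0,0,0],
    [0,0,0],
    [0,0,0]
  ],
  "spin": [0,0,0,0,0,0,0,0],
  "squeeze": 25
}}

```text
clock: 2.15
ee_pos: [427.9, -80.0, 158.6]
eef_rot: [-0.0, 0.716, 0.698, -0.0]
ft_force: [-0.9, 0.8, 0.0]
width: 42.2
gripper_force: 24.9
```

Request:
{"fn": "move_arm", "kwargs": {
  "grip": [0.3,0.3,0.3,0.3,0.3,0.3,0.3,0.3],
  "delta_pos": [
    [0,0,-20],
    [0,0,-60],
    [15,10,-100],
    [60,37,-100],
    [105,64,-100],
    [150,92,-100],
    [190,117,-100],
    [220,137,-100]
  ],
  "spin": [0,0,0,-2,-4,-6,-8,-10]
}}

```text
clock: 2.95
ee_pos: [571.1, 139.3, 258.3]
eef_rot: [-0.0, 0.651, 0.759, 0.0]
ft_force: [-0.8, -0.4, -2.3]
width: 41.6
gripper_force: 25.0
```

Request:
{"fn": "move_arm", "kwargs": {
  "grip": [0.3,0.3,0.3],
  "delta_pos": [
    [6,4,0],
    [6,4,0],
    [6,4,0]
  ],
  "spin": [-0.2,-0.2,-0.2]
}}

```text
clock: 3.25
ee_pos: [572.9, 142.0, 258.2]
eef_rot: [-0.0, 0.651, 0.759, -0.001]
ft_force: [-0.5, -0.8, -2.5]
width: 41.9
gripper_force: 25.0
```

```bash
python3 - <<'E'
from h import *
s=sense(); print(s['clock'],s['ee_pos'],s['eef_rot'],s['width'])
a=camera('wrist'); cv2.imwrite('pics/w3.png',a)
E
```

```text
3.25 [572.93279447 141.99486925 258.23194628] [-1.15455170e-04  6.51240699e-01  7.58870978e-01 -6.14266025e-04] 41.94847289640764
```

View pics/w3.png

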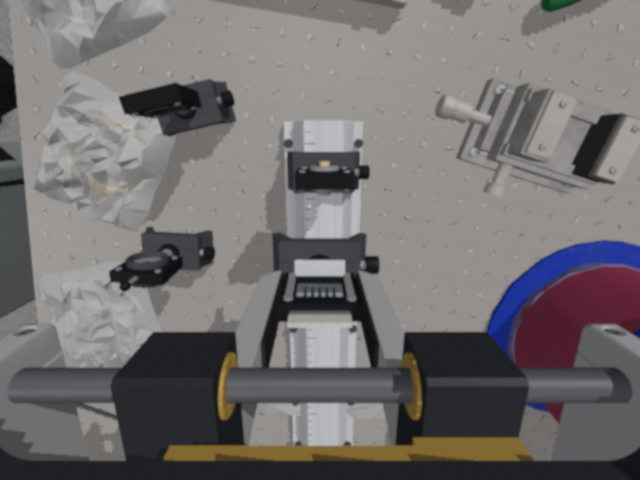

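The rail runs straight down the image, centred at column 323 like the held mount. The fibre plate is near rows 152–190. I'll get its rows from a brightness profile.

```bash
python3 - <<'E'
from h import *
s=dict(ee_pos=[572.93,141.99,258.23],eef_rot=[0,.65124,.75887,0])
g=cv2.cvtColor(cv2.imread('pics/w3.png'),cv2.COLOR_BGR2GRAY)
for u in (292,302,308,340,352): print(u,g[145:196,u].tolist())
m,C=T('wrist',s); W=R.from_quat([.65124,.75887,0,0]).as_matrix()
def t(u,v,z): return (W.T@(px2w('wrist',u,v,z,s)-np.array(s['ee_pos'])))[:2].round(1)
for v in (152,165,170,175,180,185,190): print(v,'z104',t(323,v,104),'z62',t(323,v,62),'z40',t(323,v,40),'z28',t(323,v,28))
for v in (130,210,225): print(v,[ (u,t(u,v,3)) for u in (284,363,286,361)])
E
```

```text
292 [102, 116, 131, 136, 133, 122, 98, 70, 58, 58, 57, 58, 55, 56, 54, 54, 55, 54, 54, 53, 52, 51, 49, 50, 51, 51, 51, 49, 50, 48, 48, 46, 44, 48, 47, 49, 48, 48, 48, 48, 48, 48, 49, 54, 72, 100, 124, 136, 141, 143, 144]
302 [137, 136, 136, 136, 135, 130, 114, 88, 72, 70, 68, 71, 70, 70, 69, 69, 69, 69, 70, 69, 74, 86, 97, 94, 84, 99, 111, 95, 60, 33, 27, 27, 27, 27, 25, 28, 26, 27, 26, 29, 27, 27, 28, 35, 50, 65, 73, 88, 111, 124, 130]
308 [182, 189, 190, 191, 190, 184, 162, 116, 77, 70, 70, 70, 70, 71, 69, 69, 70, 69, 68, 68, 69, 68, 63, 50, 32, 24, 22, 24, 25, 29, 27, 28, 27, 28, 26, 30, 29, 27, 28, 29, 28, 26, 28, 28, 33, 44, 63, 96, 129, 145, 149]
340 [187, 187, 187, 187, 186, 181, 158, 114, 76, 70, 68, 69, 69, 68, 67, 68, 68, 68, 68, 67, 68, 68, 67, 56, 38, 25, 20, 25, 25, 28, 28, 26, 28, 27, 28, 26, 27, 27, 28, 27, 28, 31, 30, 33, 47, 58, 74, 99, 126, 140, 146]
352 [151, 152, 151, 151, 150, 137, 111, 81, 71, 68, 69, 68, 68, 67, 67, 68, 69, 69, 67, 67, 67, 65, 66, 64, 60, 51, 39, 28, 28, 27, 28, 30, 28, 29, 29, 29, 30, 29, 28, 28, 30, 28, 30, 33, 46, 62, 82, 114, 145, 164, 171]
152 z104 [72.8  2.1] z62 [71.4  2.5] z40 [70.7  2.8] z28 [70.3  2.9]
165 z104 [64.   2.1] z62 [61.1  2.6] z40 [59.5  2.8] z28 [58.7  2.9]
170 z104 [60.6  2.1] z62 [57.   2.6] z40 [55.2  2.8] z28 [54.2  3. ]
175 z104 [57.1  2.1] z62 [53.   2.6] z40 [50.8  2.8] z28 [49.6  3. ]
180 z104 [53.6  2.1] z62 [48.9  2.6] z40 [46.4  2.8] z28 [45.  3.]
185 z104 [50.1  2.2] z62 [44.7  2.6] z40 [41.9  2.9] z28 [40.4  3. ]
190 z104 [46.6  2.2] z62 [40.6  2.6] z40 [37.4  2.9] z28 [35.7  3. ]
130 [(284, array([ 90.1, -34.5])), (363, array([90. , 41.7])), (286, array([ 90. , -32.6])), (361, array([90. , 39.8]))]
210 [(284, array([ 11.5, -36.9])), (363, array([11.5, 44.6])), (286, array([ 11.5, -34.8])), (361, array([11.5, 42.5]))]
225 [(284, array([ -4.5, -37.4])), (363, array([-4.5, 45.2])), (286, array([ -4.5, -35.3])), (361, array([-4.5, 43.1]))]
```

Request:
{"fn": "move_arm", "kwargs": {
  "grip": [0.3,0.3,0.3,0.3,0.3,0.3,0.3,0.3],
  "delta_pos": [
    [4,3.3,10],
    [4,3.3,30],
    [4,3.3,50],
    [4,3.3,65],
    [4,3.3,75],
    [4,3.3,80],
    [4,3.3,84],
    [4,3.3,86]
  ],
  "spin": [0,0,0,0,0,0,0,0]
}}

```text
clock: 4.1
ee_pos: [576.2, 147.6, 172.7]
eef_rot: [0.0, 0.651, 0.759, 0.0]
ft_force: [0.1, 0.1, -2.3]
width: 41.5
gripper_force: 25.0
```

Request:
{"fn": "move_arm", "kwargs": {
  "grip": [0.3,0.3,0.3,0.3],
  "delta_pos": [
    [0,0,1],
    [0,0,2],
    [0,0,2],
    [0,0,2]
  ],
  "spin": [0,0,0,0]
}}

```text
clock: 4.5
ee_pos: [576.1, 147.6, 170.8]
eef_rot: [0.0, 0.651, 0.759, 0.0]
ft_force: [0.8, -0.0, -3.1]
width: 41.4
gripper_force: 25.0
```

Request:
{"fn": "move_arm", "kwargs": {
  "grip": [0.3,0.3,0.3,0.3],
  "delta_pos": [
    [0,0,1],
    [0,0,1.5],
    [0,0,1.5],
    [0,0,1.5]
  ],
  "spin": [0,0,0,0]
}}

```text
clock: 4.9
ee_pos: [576.2, 147.5, 169.9]
eef_rot: [0.0, 0.651, 0.759, 0.0]
ft_force: [-4.0, -1.3, 10.0]
width: 41.6
gripper_force: 25.0
```

Request:
{"fn": "move_arm", "kwargs": {
  "grip": [0.6,0.7,0.7,0.7,0.7,0.7,0.7,0.7],
  "delta_pos": [
    [0,0,0],
    [0,0,0],
    [0,0,0],
    [0,0,0],
    [0,0,-5],
    [0,0,-40],
    [0,0,-80],
    [0,0,-90]
  ],
  "spin": [0,0,0,0,0,0,0,0]
}}

```text
clock: 5.7
ee_pos: [577.2, 148.0, 263.5]
eef_rot: [0.001, 0.651, 0.759, 0.002]
ft_force: [-0.2, 0.6, -0.3]
width: 65.8
gripper_force: 0.0
```

```bash
python3 - <<'E'
from h import *
s=sense(); print(s['clock'],s['ee_pos'],s['eef_rot'],s['width'])
a=camera('wrist'); cv2.imwrite('pics/w4.png',a)
E
```

```text
5.7 [577.22179267 148.00872593 263.54750442] [0.00146498 0.65077908 0.75926242 0.00224158] 65.79856878376509
```

View pics/w4.png

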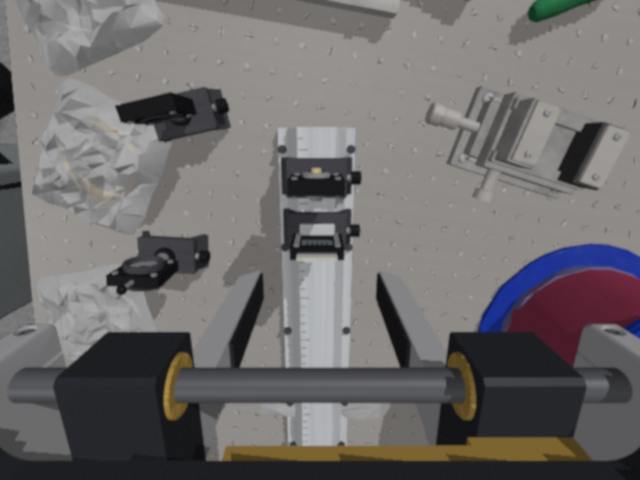

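The slide holder is seated, square and centred, with its carrier edge at row 211 against the fibre carrier's at 157. Next, hover over the small lens.

Request:
{"fn": "move_arm", "kwargs": {
  "grip": [0.7,0.7,0.7,0.7,0.7,0.7],
  "delta_pos": [
    [30,-35,0],
    [60,-70,0],
    [85,-100,0],
    [102,-120,0],
    [103,-122,0],
    [103,-122,0]
  ],
  "spin": [-2,-4,-6,-8,-8,-8]
}}

```text
clock: 6.35
ee_pos: [439.4, 230.7, 258.7]
eef_rot: [-0.0, 0.596, 0.803, -0.0]
ft_force: [0.7, -0.5, -0.3]
width: 66.0
gripper_force: 0.0
```

```bash
python3 - <<'E'
from h import *
s=sense(); print(s['clock'],s['ee_pos'],s['eef_rot'],s['width'])
a=camera('wrist'); cv2.imwrite('pics/w5.png',a); cv2.imwrite('pics/w5c.png',cv2.resize(a[170:330,200:430],None,fx=3,fy=3,interpolation=cv2.INTER_CUBIC))
s4=dict(ee_pos=[577.22,148.0,263.5],eef_rot=[0,.65078,.75926,0])
for v in (157,211): print(px2w('wrist',318,v,30,s4))
E
```

```text
6.35 [439.43302921 230.67918244 258.72388978] [-8.45912650e-05  5.96057971e-01  8.02941349e-01 -2.78315960e-04] 66.02628477558568
[565.38279854 212.69983464  30.        ]
[573.07976928 162.52582407  30.        ]
```

View pics/w5c.png

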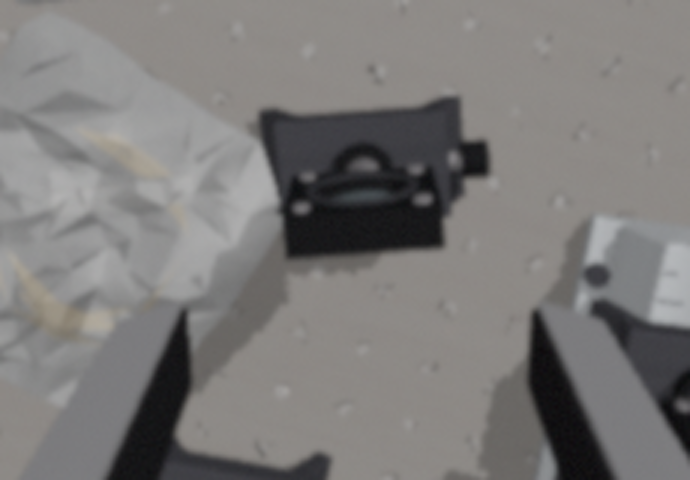

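The small lens plate's top edge runs from crop (287,255) to (443,243), with the carrier edge parallel to it, so it is turned about 4° further. Now compute the shift.

```bash
cat >> h.py <<'E'
def tl(u,v,z,s):
    q=s['eef_rot']; W=R.from_quat([q[1],q[2],q[3],q[0]]).as_matrix()
    return (W.T@(px2w('wrist',u,v,z,s)-np.array(s['ee_pos'])))[:2].round(1)
E
python3 - <<'E'
from h import *
s=sense(); f=lambda a,b:(200+a/3-.33,170+b/3-.33)
for n,a,b,z in [('ptL',287,255,93),('ptR',443,243,93),('farL',287,205,93),('farR',440,198,93),('cL',263,112,22),('cR',460,98,22)]: print(n,tl(*f(a,b),z,s))
s4=dict(ee_pos=[577.22,148.0,263.5],eef_rot=[0,.65078,.75926,0])
for u,v in [(110,290),(123,290),(140,236),(207,236),(208,268)]: print(px2w('wrist',u,v,20,s4))
E
```

```text
ptL [ -6.  -19.5]
ptR [-2.7 21.4]
farL [  7.7 -19.2]
farR [ 9.6 20.3]
cL [ 18.3 -31.7]
cR [22.9 32. ]
[366.80196376  41.60428298  20.        ]
[380.52684379  43.72555293  20.        ]
[398.21990633 107.18363412  20.        ]
[465.62099119 117.59959886  20.        ]
[468.73787601  82.80679162  20.        ]
```

Request:
{"fn": "move_arm", "kwargs": {
  "grip": [0.7,0.7,0.7,0.7,0.7,0.6,0.4,0.3],
  "delta_pos": [
    [2,1,20],
    [2,1,60],
    [2,1,90],
    [2,1,98],
    [2,1,98],
    [2,1,98],
    [2,1,98],
    [2,1,98]
  ],
  "spin": [-4.4,-4.4,-4.4,-4.4,-4.4,-4.4,-4.4,-4.4]
}}

```text
clock: 7.2
ee_pos: [440.6, 233.1, 162.2]
eef_rot: [0.0, 0.565, 0.825, 0.001]
ft_force: [0.7, 0.1, -0.1]
width: 45.5
gripper_force: 0.0
```

Request:
{"fn": "move_arm", "kwargs": {
  "grip": [0.3,0.3,0.3,0.3,0.3],
  "delta_pos": [
    [0,0,0],
    [0,0,0],
    [0,0,0],
    [0,0,0],
    [0,0,0]
  ],
  "spin": [0,0,0,0,0]
}}

```text
clock: 7.7
ee_pos: [440.5, 233.2, 161.8]
eef_rot: [0.0, 0.565, 0.825, 0.001]
ft_force: [-1.1, 0.1, 8.1]
width: 41.6
gripper_force: 25.0
```

Request:
{"fn": "move_arm", "kwargs": {
  "grip": [0.3,0.3,0.3,0.3,0.3,0.3,0.3,0.3],
  "delta_pos": [
    [0,0,-20],
    [0,0,-65],
    [0,0,-110],
    [-30,13,-130],
    [-75,32,-130],
    [-120,52,-130],
    [-160,69,-130],
    [-185,80,-130]
  ],
  "spin": [0,0,0,2,5,8,10,12.4]
}}

```text
clock: 8.5
ee_pos: [583.1, 86.2, 290.9]
eef_rot: [0.0, 0.652, 0.758, -0.0]
ft_force: [0.0, -0.0, -3.1]
width: 42.1
gripper_force: 25.0
```

Request:
{"fn": "move_arm", "kwargs": {
  "grip": [0.3,0.3,0.3],
  "delta_pos": [
    [-4.7,3,20],
    [-4.7,3,40],
    [-4.7,3,40]
  ],
  "spin": [0,0,0]
}}

```text
clock: 8.8
ee_pos: [584.1, 84.8, 248.6]
eef_rot: [-0.002, 0.651, 0.759, -0.002]
ft_force: [-0.7, 0.5, -4.3]
width: 41.9
gripper_force: 25.0
```

```bash
python3 - <<'E'
from h import *
s=sense(); print(s['clock'],s['ee_pos'],s['eef_rot'],s['width'])
a=camera('wrist'); cv2.imwrite('pics/w6.png',a); g=cv2.cvtColor(a,cv2.COLOR_BGR2GRAY)
for v in (130,140,150,160): print(v,g[v,270:375:2].tolist())
for u in (310,320,335): print(u,g[100:280:2,u].tolist())
E
```

```text
8.8 [584.08190723  84.77440742 248.59005485] [-0.00150415  0.65088918  0.75916916 -0.00179022] 41.8532958649586
130 [114, 114, 115, 115, 116, 123, 148, 153, 149, 148, 144, 134, 134, 132, 133, 134, 148, 154, 153, 153, 149, 147, 146, 143, 146, 149, 149, 150, 149, 150, 152, 150, 147, 148, 150, 149, 135, 113, 108, 104, 107, 124, 178, 188, 186, 184, 169, 144, 150, 150, 149, 149, 149]
140 [115, 115, 115, 114, 114, 114, 144, 152, 150, 147, 143, 134, 134, 132, 132, 135, 149, 154, 164, 155, 149, 147, 145, 142, 157, 181, 180, 172, 169, 169, 161, 155, 153, 150, 151, 153, 162, 158, 162, 160, 160, 166, 183, 188, 186, 185, 173, 151, 151, 150, 149, 150, 150]
150 [113, 113, 113, 113, 113, 117, 145, 135, 57, 46, 50, 52, 51, 51, 52, 52, 74, 136, 148, 148, 148, 148, 148, 149, 164, 186, 189, 189, 190, 189, 189, 189, 189, 189, 189, 188, 152, 76, 70, 69, 69, 69, 66, 59, 60, 129, 160, 149, 149, 149, 148, 149, 149]
160 [114, 114, 113, 114, 114, 115, 137, 136, 61, 46, 48, 47, 47, 54, 94, 110, 102, 100, 119, 120, 120, 120, 133, 155, 157, 157, 157, 157, 158, 158, 159, 158, 159, 159, 160, 145, 101, 108, 106, 81
[... 598 characters left out ...]
5, 185, 185, 157, 49, 27, 31, 53, 145, 185, 160, 57, 88, 140, 145, 144, 141, 149, 149, 150, 150, 157, 183, 189, 189, 190, 189, 190, 189, 189, 189, 189, 189, 189, 190, 189, 189, 189, 189, 189, 160, 66, 62, 69, 69, 70, 69, 68, 57, 27, 26, 26, 54, 106, 116, 116, 110, 61, 49, 47, 26, 27, 34]
335 [25, 49, 76, 74, 65, 69, 68, 70, 70, 71, 70, 68, 77, 136, 147, 148, 148, 148, 148, 147, 150, 147, 84, 93, 170, 189, 187, 186, 186, 185, 160, 53, 28, 29, 54, 143, 182, 162, 69, 76, 137, 145, 144, 141, 147, 148, 149, 148, 148, 154, 182, 189, 189, 188, 188, 189, 189, 189, 189, 189, 189, 189, 189, 189, 189, 189, 186, 145, 63, 62, 70, 68, 69, 69, 69, 69, 68, 66, 65, 66, 68, 67, 66, 60, 32, 26, 45, 42, 22, 23]
```

```bash
python3 - <<'E'
from h import *
s=sense()
print([(v,z,tl(320,v,z,s).tolist()) for v,z in [(179,104),(162,104),(172,116),(177,104)]], tl(282,140,3,s),tl(363,140,3,s),tl(282,140,0,s))
for f in ['pics/w6.png']:
    a=cv2.imread(f); cv2.imwrite('pics/w6c.png',cv2.resize(a[90:330,240:400],None,fx=2.5,fy=2.5,interpolation=cv2.INTER_CUBIC))
E
```

```text
[(179, 104, [55.2, 0.0]), (162, 104, [66.5, 0.0]), (172, 116, [61.0, -0.0]), (177, 104, [56.6, 0.0])] [ 80.8 -35.9] [80.8 41.1] [ 80.8 -36.2]
```

View pics/w6c.png

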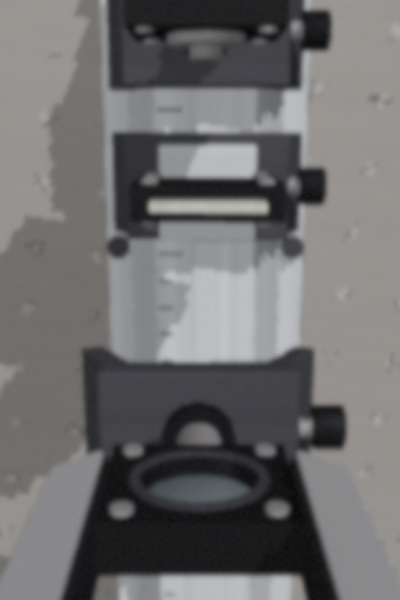

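The slide plate top is at crop rows 180–220, giving +61 mm ahead of the tool. The rail centre is +2.5 mm in tool y. Lower the small lens there.

Request:
{"fn": "move_arm", "kwargs": {
  "grip": [0.3,0.3,0.3,0.3,0.3,0.3,0.3,0.3],
  "delta_pos": [
    [1,2.6,10],
    [1,2.6,30],
    [1,2.6,50],
    [1,2.6,62],
    [1,2.6,68],
    [1,2.6,71],
    [1,2.6,73],
    [1,2.6,74]
  ],
  "spin": [0,0,0,0,0,0,0,0]
}}

```text
clock: 9.65
ee_pos: [587.9, 86.6, 177.6]
eef_rot: [0.0, 0.651, 0.759, 0.0]
ft_force: [0.2, 0.4, -2.5]
width: 41.4
gripper_force: 25.0
```

Request:
{"fn": "move_arm", "kwargs": {
  "grip": [0.3,0.3,0.3,0.3],
  "delta_pos": [
    [0,0,1],
    [0,0,1.5],
    [0,0,1.5],
    [0,0,1.5]
  ],
  "spin": [0,0,0,0]
}}

```text
clock: 10.05
ee_pos: [587.7, 86.5, 175.7]
eef_rot: [0.0, 0.651, 0.759, 0.0]
ft_force: [0.7, -0.8, -3.0]
width: 41.7
gripper_force: 25.0
```

Request:
{"fn": "move_arm", "kwargs": {
  "grip": [0.3,0.3,0.3,0.3,0.3],
  "delta_pos": [
    [0,0,1],
    [0,0,2],
    [0,0,2.8],
    [0,0,2.8],
    [0,0,2.8]
  ],
  "spin": [0,0,0,0,0]
}}

```text
clock: 10.55
ee_pos: [587.3, 86.7, 173.5]
eef_rot: [-0.0, 0.651, 0.759, -0.0]
ft_force: [-9.2, -0.4, 15.7]
width: 42.0
gripper_force: 25.1
```

Request:
{"fn": "move_arm", "kwargs": {
  "grip": [0.3,0.3,0.3,0.3],
  "delta_pos": [
    [0,-1,0],
    [0,-1.2,0],
    [0,-1.2,0],
    [0,-1.2,0]
  ],
  "spin": [0,0,0,0]
}}

```text
clock: 10.95
ee_pos: [586.8, 86.5, 173.5]
eef_rot: [0.0, 0.651, 0.759, 0.0]
ft_force: [-2.9, -0.4, 9.0]
width: 41.8
gripper_force: 25.0
```

Request:
{"fn": "move_arm", "kwargs": {
  "grip": [0.6,0.7,0.7,0.7,0.7,0.7,0.7,0.7],
  "delta_pos": [
    [0,0,0],
    [0,0,0],
    [0,0,0],
    [0,0,0],
    [0,0,-5],
    [0,0,-40],
    [0,0,-80],
    [0,0,-88]
  ],
  "spin": [0,0,0,0,0,0,0,0]
}}

```text
clock: 11.75
ee_pos: [587.8, 86.6, 265.4]
eef_rot: [0.002, 0.651, 0.759, 0.002]
ft_force: [-0.6, -0.1, 0.1]
width: 65.8
gripper_force: 0.0
```

Request:
{"fn": "move_arm", "kwargs": {
  "grip": [0.7,0.7,0.7,0.7,0.7,0.7],
  "delta_pos": [
    [8,-40,0],
    [16,-80,0],
    [24,-120,0],
    [32,-150,0],
    [33,-151.5,0],
    [33,-151.5,0]
  ],
  "spin": [1.8,1.8,1.8,1.8,1.8,1.8]
}}

```text
clock: 12.35
ee_pos: [431.8, 95.9, 261.4]
eef_rot: [0.0, 0.662, 0.749, 0.0]
ft_force: [0.9, -0.3, -1.4]
width: 65.6
gripper_force: 0.0
```

```bash
python3 - <<'E'
from h import *
s=sense(); print(s['clock'],s['ee_pos'],s['eef_rot'],s['width'])
a=camera('wrist'); cv2.imwrite('pics/w7.png',a); cv2.imwrite('pics/w7c.png',cv2.resize(a[170:330,220:500],None,fx=2.8,fy=2.8,interpolation=cv2.INTER_CUBIC))
E
```

```text
12.35 [431.75026924  95.94334822 261.35281244] [3.63222906e-04 6.62452102e-01 7.49104067e-01 4.21594386e-04] 65.61100353749875
```

View pics/w7c.png

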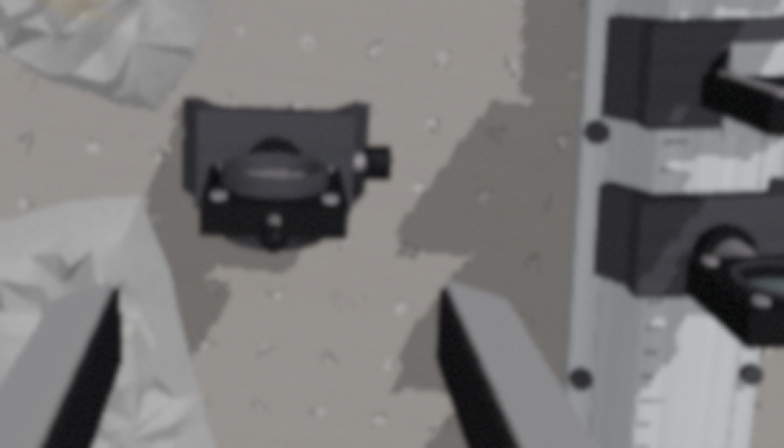

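The iris plate's near top edge runs from crop (202,235) to (347,237), about -1° off the tool. The two carriers on the rail, near rows 70 and 240, sit parallel.

```bash
python3 - <<'E'
from h import *
s=sense(); f=lambda a,b:(220+a/2.8-.33,170+b/2.8-.33)
for n,a,b,z in [('ptL',202,235,93),('ptR',347,237,93),('cL',186,103,22),('cR',366,107,22)]: print(n,tl(*f(a,b),z,s))
E
```

```text
ptL [ -6.  -22.3]
ptR [-6.6 18.9]
cL [ 18.3 -33. ]
cR [16.8 30. ]
```

Request:
{"fn": "move_arm", "kwargs": {
  "grip": [0.7,0.7,0.7,0.7,0.7,0.6,0.4,0.3],
  "delta_pos": [
    [-1,-1.7,20],
    [-1,-1.7,60],
    [-1,-1.7,92],
    [-1,-1.7,100],
    [-1,-1.7,100],
    [-1,-1.7,100],
    [-1,-1.7,100],
    [-1,-1.7,100]
  ],
  "spin": [1,1,1,1,1,1,1,1]
}}

```text
clock: 13.2
ee_pos: [430.7, 94.7, 161.9]
eef_rot: [0.001, 0.669, 0.743, 0.001]
ft_force: [0.2, -0.3, -0.1]
width: 44.9
gripper_force: 0.0
```

Request:
{"fn": "move_arm", "kwargs": {
  "grip": [0.3,0.3,0.3,0.3,0.3],
  "delta_pos": [
    [0,0,0],
    [0,0,0],
    [0,0,0],
    [0,0,0],
    [0,0,0]
  ],
  "spin": [0,0,0,0,0]
}}

```text
clock: 13.7
ee_pos: [430.7, 94.7, 161.6]
eef_rot: [0.0, 0.669, 0.743, 0.001]
ft_force: [-0.5, 0.7, 8.8]
width: 41.9
gripper_force: 25.0
```

Request:
{"fn": "move_arm", "kwargs": {
  "grip": [0.3,0.3,0.3,0.3,0.3,0.3,0.3,0.3],
  "delta_pos": [
    [0,0,-20],
    [0,0,-65],
    [-10,10,-105],
    [-35,45,-125],
    [-60,85,-125],
    [-75,120,-125],
    [-84,150,-125],
    [-84.4,157.3,-115]
  ],
  "spin": [0,0,0,-1,-2,-2.8,-2.8,-2.8]
}}

```text
clock: 14.5
ee_pos: [598.0, 25.8, 276.2]
eef_rot: [0.001, 0.651, 0.759, 0.0]
ft_force: [-0.3, 0.6, -2.3]
width: 42.0
gripper_force: 25.0
```

Request:
{"fn": "move_arm", "kwargs": {
  "grip": [0.3,0.3,0.3,0.3],
  "delta_pos": [
    [0,0,20],
    [0,0,35],
    [0,0,35],
    [0,0,35]
  ],
  "spin": [0,0,0,0]
}}

```text
clock: 14.9
ee_pos: [595.2, 27.3, 241.1]
eef_rot: [-0.0, 0.651, 0.759, -0.0]
ft_force: [0.0, 0.1, -1.1]
width: 41.8
gripper_force: 25.0
```

```bash
python3 - <<'E'
from h import *
s=sense(); print(s['clock'],s['ee_pos'],s['eef_rot'],s['width'])
a=camera('wrist'); cv2.imwrite('pics/w8.png',a); g=cv2.cvtColor(a,cv2.COLOR_BGR2GRAY)
for v in (192,205,215): print(v,g[v,268:380:2].tolist())
for u in (300,320,340): print(u,g[100:240:2,u].tolist())
print([(v,tl(320,v,104,s).tolist(),tl(320,v,30,s).tolist()) for v in range(140,200,5)])
print([(u,tl(u,192,3,s).tolist()) for u in (280,282,360,362)])
E
```

```text
14.9 [595.15519619  27.26715623 241.1187644 ] [-1.51465859e-04  6.50684265e-01  7.59348369e-01 -1.40160964e-04] 41.751865379023
192 [109, 109, 109, 109, 110, 123, 146, 148, 145, 142, 137, 134, 131, 130, 132, 137, 139, 142, 144, 146, 143, 142, 142, 143, 145, 145, 146, 146, 146, 148, 146, 143, 145, 148, 145, 130, 107, 105, 105, 104, 118, 159, 184, 185, 181, 165, 144, 143, 143, 143, 144, 144, 143, 143, 143, 143]
205 [109, 109, 109, 109, 109, 113, 140, 148, 145, 142, 139, 133, 130, 130, 133, 137, 130, 139, 153, 162, 146, 142, 146, 173, 185, 185, 186, 185, 187, 190, 186, 185, 186, 187, 185, 177, 160, 160, 161, 160, 172, 186, 187, 185, 178, 153, 143, 143, 143, 143, 143, 143, 143, 143, 143, 143]
215 [109, 109, 109, 109, 109, 109, 135, 148, 146, 142, 138, 133, 131, 131, 132, 135, 132, 132, 136, 145, 144, 142, 147, 173, 185, 185, 187, 187, 187, 189, 186, 184, 186, 188, 185, 177, 160, 160, 161, 160, 173, 186, 186, 185, 180, 154, 144, 144, 144, 144, 143, 144, 145, 143, 144, 144]
300 [144, 144, 130, 75, 53, 51, 48, 107, 147, 148, 147, 131, 138, 148, 148, 147, 150, 141, 127, 145, 146, 146, 132, 7
[... 655 characters left out ...]
, 68, 68, 68, 67, 66, 85, 84, 57, 34, 26, 26, 27, 27, 28, 28, 28, 27, 47, 66, 67, 100, 107, 107, 107, 110, 128, 157, 160, 160, 160, 161, 161, 160, 161, 160, 160, 160, 160, 160, 161, 161, 157, 121, 56, 61]
[(140, [80.7, -0.0], [80.7, 0.1]), (145, [77.6, -0.0], [76.7, 0.1]), (150, [74.6, -0.0], [72.6, 0.1]), (155, [71.5, -0.0], [68.4, 0.1]), (160, [68.3, -0.0], [64.2, 0.1]), (165, [65.2, -0.0], [60.0, 0.1]), (170, [62.0, -0.0], [55.8, 0.1]), (175, [58.8, -0.0], [51.5, 0.1]), (180, [55.6, -0.0], [47.2, 0.1]), (185, [52.3, -0.0], [42.8, 0.1]), (190, [49.0, -0.0], [38.4, 0.1]), (195, [45.7, -0.0], [34.0, 0.1])]
[(280, [32.6, -38.4]), (282, [32.6, -36.4]), (360, [32.6, 38.8]), (362, [32.6, 40.7])]
```

Request:
{"fn": "move_arm", "kwargs": {
  "grip": [0.3,0.3,0.3,0.3,0.3,0.3,0.3,0.3],
  "delta_pos": [
    [-1,0,10],
    [-1,0,30],
    [-1,0,48],
    [-1,0,57],
    [-1,0,62],
    [-1,0,65],
    [-1,0,67],
    [-1,0,67]
  ],
  "spin": [0,0,0,0,0,0,0,0]
}}

```text
clock: 15.75
ee_pos: [595.7, 26.1, 174.1]
eef_rot: [0.0, 0.651, 0.759, 0.0]
ft_force: [-0.0, 0.6, -1.6]
width: 41.8
gripper_force: 25.0
```

Request:
{"fn": "move_arm", "kwargs": {
  "grip": [0.3,0.3,0.3],
  "delta_pos": [
    [0,0,1],
    [0,0,1],
    [0,0,1]
  ],
  "spin": [0,0,0]
}}

```text
clock: 16.05
ee_pos: [595.8, 26.1, 173.3]
eef_rot: [0.0, 0.651, 0.759, 0.0]
ft_force: [-1.6, -0.4, 2.6]
width: 41.9
gripper_force: 25.0
```

Request:
{"fn": "move_arm", "kwargs": {
  "grip": [0.3,0.3,0.3,0.3],
  "delta_pos": [
    [0,0,1],
    [0,0,1],
    [0,0,1],
    [0,0,1]
  ],
  "spin": [0,0,0,0]
}}

```text
clock: 16.45
ee_pos: [595.8, 26.1, 173.2]
eef_rot: [0.0, 0.651, 0.759, 0.0]
ft_force: [-7.1, -0.0, 20.7]
width: 41.9
gripper_force: 25.0
```

Request:
{"fn": "move_arm", "kwargs": {
  "grip": [0.6,0.7,0.7,0.7,0.7,0.7,0.7,0.7],
  "delta_pos": [
    [0,0,0],
    [0,0,0],
    [0,0,0],
    [0,0,0],
    [0,0,-5],
    [0,0,-40],
    [0,0,-80],
    [0,0,-90]
  ],
  "spin": [0,0,0,0,0,0,0,0]
}}

```text
clock: 17.25
ee_pos: [596.8, 26.2, 266.2]
eef_rot: [0.002, 0.651, 0.759, 0.002]
ft_force: [-0.0, -0.5, 0.3]
width: 65.7
gripper_force: 0.0
```

Request:
{"fn": "move_arm", "kwargs": {
  "grip": [0.7,1,1,1,1,1,1,1],
  "delta_pos": [
    [-30,-27,0],
    [-65,-58,0],
    [-100,-89,0],
    [-135,-120,0],
    [-170,-150,0],
    [-203,-180,0],
    [-220,-194,0],
    [-220,-194.5,0]
  ],
  "spin": [1,3,5,7,8,9,9,9]
}}

```text
clock: 18.05
ee_pos: [435.3, -223.7, 262.0]
eef_rot: [0.0, 0.71, 0.704, -0.0]
ft_force: [-0.1, 0.4, -0.0]
width: 94.1
gripper_force: 0.0
```

Request:
{"fn": "move_arm", "kwargs": {
  "grip": [1,1],
  "delta_pos": [
    [0,0,0],
    [0,0,0]
  ],
  "spin": [0,0]
}}

```text
clock: 18.25
ee_pos: [437.6, -220.1, 261.8]
eef_rot: [-0.0, 0.708, 0.706, 0.0]
ft_force: [0.4, 0.4, 0.4]
width: 94.1
gripper_force: 0.0
```

```bash
python3 - <<'E'
from h import *
s=sense(); print(s['clock'],s['ee_pos'],s['eef_rot'],s['width'])
a=camera('wrist'); b=camera('side'); c=camera('scene')
cv2.imwrite('pics/w9.png',a)
k=cv2.INTER_CUBIC
A=cv2.resize(a[180:330,210:410],(800,600)[0:2] if 0 else (600,450),interpolation=k)
B=cv2.resize(c[160:310,260:360],(200,300),interpolation=k)
o=np.zeros((600,800,3),np.uint8); o[:450,:600]=A; o[:300,600:]=B; o[300:600,600:]=cv2.resize(b[180:330,290:390],(200,300),interpolation=k)
cv2.imwrite('pics/comp.png',o)
E
```

```text
18.25 [ 437.58767663 -220.05041897  261.78184243] [-1.24053830e-04  7.07805321e-01  7.06407536e-01  7.81211339e-05] 94.13919350755161
```

View pics/comp.png

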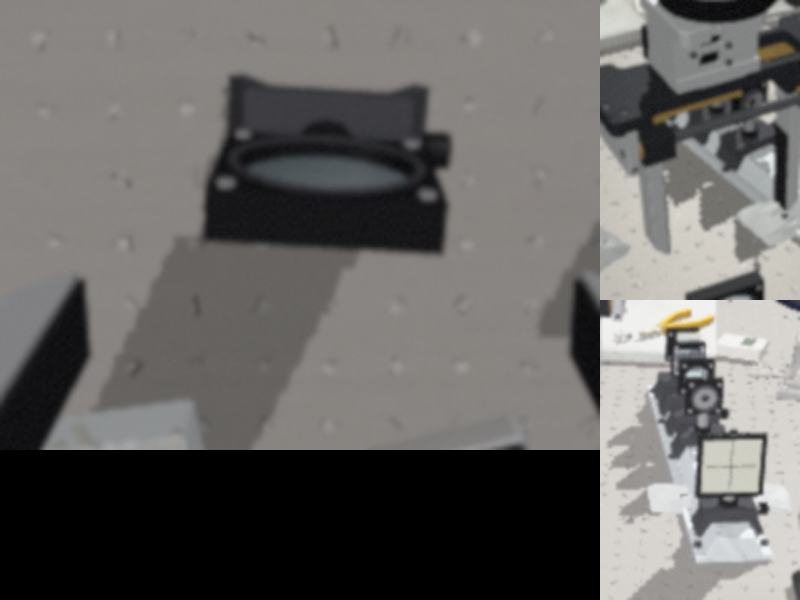

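The large lens plate's near top edge runs from (205,238) to (442,252), so yaw is about -3.3° from the tool. The side view shows the three placed mounts lined up on the rail.

```bash
python3 - <<'E'
from h import *
s=sense(); f=lambda a,b:(210+a/3-.33,180+b/3-.33)
for n,a,b,z in [('ptL',205,238,103),('ptR',442,252,103),('cL',232,77,22),('cR',427,88,22)]: print(n,tl(*f(a,b),z,s))
E
```

```text
ptL [ -7.2 -32.1]
ptR [-11.   28.8]
cL [ 19.3 -32. ]
cR [15.6 31.8]
```

Request:
{"fn": "move_arm", "kwargs": {
  "grip": [1,1,1,1,1,0.8,0.6,0.5],
  "delta_pos": [
    [-1.5,-1,20],
    [-1.5,-1,60],
    [-1.5,-1,88],
    [-1.5,-1,96],
    [-1.5,-1,96],
    [-1.5,-1,96],
    [-1.5,-1,96],
    [-1.5,-1,96]
  ],
  "spin": [3.4,3.4,3.4,3.4,3.4,3.4,3.4,3.4]
}}

```text
clock: 19.2
ee_pos: [436.4, -222.7, 166.9]
eef_rot: [0.001, 0.729, 0.685, 0.0]
ft_force: [0.8, 0.3, -0.2]
width: 73.8
gripper_force: 0.0
```

Request:
{"fn": "move_arm", "kwargs": {
  "grip": [0.5,0.5,0.5,0.5,0.5],
  "delta_pos": [
    [0,0,0],
    [0,0,0],
    [0,0,0],
    [0,0,0],
    [0,0,0]
  ],
  "spin": [0,0,0,0,0]
}}

```text
clock: 19.7
ee_pos: [436.4, -222.7, 166.3]
eef_rot: [0.0, 0.729, 0.685, 0.0]
ft_force: [1.0, -1.1, 5.5]
width: 61.9
gripper_force: 25.0
```

```bash
python3 - <<'E'
from h import *
s1=dict(ee_pos=[424.44,-82.93,252.3],eef_rot=[0,.70787,.70634,0]); s0=dict(ee_pos=[624.74,0,302.04],eef_rot=[-.0004,.70712,.70709,-.00046])
g0=cv2.cvtColor(cv2.imread('pics/wrist0.png'),cv2.COLOR_BGR2GRAY); g1=cv2.cvtColor(cv2.imread('pics/w1.png'),cv2.COLOR_BGR2GRAY)
print(g0[310:350,316].tolist()); print(g0[20:50,265].tolist())
print(g1[262:300,520].tolist())
for v in (320,323,326): print(v,px2w('wrist',316,v,30,s0).round(1))
for v in (30,34,38): print(v,px2w('wrist',265,v,15,s0).round(1),px2w('wrist',265,v,30,s0).round(1))
for v in (270,274,278): print(v,px2w('wrist',520,v,30,s1).round(1))
E
```

```text
[175, 174, 175, 174, 175, 174, 175, 175, 175, 175, 174, 175, 174, 169, 153, 118, 75, 53, 50, 57, 62, 64, 63, 65, 62, 58, 47, 30, 22, 19, 25, 43, 71, 97, 108, 103, 79, 48, 59, 95]
[64, 64, 64, 64, 66, 64, 65, 62, 54, 42, 32, 33, 60, 98, 126, 137, 138, 136, 136, 137, 137, 137, 136, 136, 136, 138, 137, 142, 155, 169]
[171, 171, 171, 171, 171, 171, 172, 171, 171, 171, 171, 171, 171, 166, 145, 108, 65, 49, 49, 55, 61, 62, 60, 60, 60, 59, 59, 57, 48, 34, 18, 16, 12, 18, 19, 20, 22, 24]
320 [ 620.2 -125.7   30. ]
323 [ 620.2 -129.7   30. ]
326 [ 620.2 -133.8   30. ]
30 [571.1 184.1  15. ] [573.2 179.9  30. ]
34 [570.9 180.6  15. ] [573.1 176.6  30. ]
38 [570.8 177.1  15. ] [572.9 173.2  30. ]
270 [ 621.  -125.1   30. ]
274 [ 621.7 -129.4   30. ]
278 [ 622.4 -133.6   30. ]
```

Request:
{"fn": "move_arm", "kwargs": {
  "grip": [0.5,0.5,0.5,0.5,0.5,0.5,0.5,0.5],
  "delta_pos": [
    [0,0,-20],
    [0,0,-65],
    [20,10,-105],
    [50,40,-125],
    [80,75,-125],
    [105,115,-125],
    [130,145,-125],
    [140,160,-125]
  ],
  "spin": [0,0,-1,-4,-7,-10,-12.3,-12.3]
}}

```text
clock: 20.5
ee_pos: [606.3, -89.8, 290.0]
eef_rot: [-0.001, 0.65, 0.76, 0.0]
ft_force: [0.0, -0.7, -1.2]
width: 62.3
gripper_force: 25.0
```

```bash
python3 - <<'E'
from h import *
s=sense(); print(s['clock'],s['ee_pos'],s['eef_rot'],s['width'])
E
```

```text
20.5 [606.33314677 -89.78108934 290.01961898] [-7.04155514e-04  6.49650144e-01  7.60232967e-01  1.75685720e-04] 62.25545306585033
```

Request:
{"fn": "move_arm", "kwargs": {
  "grip": [0.5,0.5,0.5,0.5,0.5],
  "delta_pos": [
    [10,4,20],
    [19,8,45],
    [19,8,50],
    [19,8,50],
    [19,8,50]
  ],
  "spin": [0,0,0,0,0]
}}

```text
clock: 21.0
ee_pos: [609.7, -73.7, 241.8]
eef_rot: [0.0, 0.652, 0.758, 0.0]
ft_force: [0.0, -0.5, -2.1]
width: 61.8
gripper_force: 25.0
```

```bash
python3 - <<'E'
from h import *
s=sense(); print(s['clock'],s['ee_pos'],s['eef_rot'],s['width'])
a=camera('wrist'); cv2.imwrite('pics/w10.png',a); g=cv2.cvtColor(a,cv2.COLOR_BGR2GRAY)
for v in (165,180,195): print(v,g[v,262:292:2].tolist(),g[v,346:376:2].tolist())
print(g[90:200:2,340].tolist())
print([(v,tl(320,v,30,s).tolist(),tl(278,v,3,s).tolist(),tl(360,v,3,s).tolist()) for v in (110,130,150,165,180)])
E
```

```text
21.0 [609.65595979 -73.70794667 241.84312616] [4.26213805e-04 6.51749582e-01 7.58434108e-01 7.14638011e-05] 61.79929565011502
165 [112, 112, 112, 113, 113, 113, 113, 113, 126, 146, 147, 146, 143, 138, 134] [163, 163, 176, 186, 188, 186, 181, 156, 147, 148, 147, 148, 148, 148, 149]
180 [112, 111, 112, 112, 111, 112, 112, 112, 116, 139, 147, 145, 142, 138, 134] [162, 164, 178, 186, 187, 186, 181, 158, 149, 148, 147, 148, 148, 148, 147]
195 [165, 166, 166, 167, 167, 167, 168, 168, 170, 154, 146, 145, 143, 135, 132] [163, 165, 179, 184, 184, 182, 175, 168, 169, 170, 171, 171, 169, 170, 169]
[164, 87, 60, 59, 51, 33, 33, 32, 31, 32, 32, 31, 29, 24, 34, 38, 37, 37, 37, 56, 70, 70, 69, 66, 82, 120, 126, 127, 127, 126, 126, 130, 143, 164, 170, 170, 176, 178, 177, 176, 176, 173, 170, 171, 171, 168, 167, 166, 166, 167, 169, 168, 169, 168, 169]
[(110, [104.6, 0.1], [106.8, -37.8], [106.8, 36.4]), (130, [88.8, 0.1], [89.6, -38.4], [89.6, 36.9]), (150, [72.5, 0.1], [71.8, -39.0], [71.8, 37.5]), (165, [60.0, 0.1], [58.1, -39.5], [58.1, 38.0]), (180, [47.1, 0.1], [44.0, -40.0], [44.0, 38.5])]
```

Request:
{"fn": "move_arm", "kwargs": {
  "grip": [0.5,0.5,0.5,0.5,0.5,0.5,0.5,0.5],
  "delta_pos": [
    [2.7,0,10],
    [2.7,0,28],
    [2.7,0,44],
    [2.7,0,53],
    [2.7,0,58],
    [2.7,0,61],
    [2.7,0,63],
    [2.7,0,63]
  ],
  "spin": [0,0,0,0,0,0,0,0]
}}

```text
clock: 21.85
ee_pos: [609.3, -70.2, 178.2]
eef_rot: [0.0, 0.651, 0.759, 0.0]
ft_force: [-0.3, 0.8, -2.3]
width: 62.0
gripper_force: 25.0
```

Request:
{"fn": "move_arm", "kwargs": {
  "grip": [0.5,0.5,0.5],
  "delta_pos": [
    [0,0,1],
    [0,0,1],
    [0,0,1]
  ],
  "spin": [0,0,0]
}}

```text
clock: 22.15
ee_pos: [609.4, -70.2, 177.8]
eef_rot: [0.0, 0.651, 0.759, 0.0]
ft_force: [-2.5, 1.2, 7.0]
width: 62.1
gripper_force: 25.0
```

Request:
{"fn": "move_arm", "kwargs": {
  "grip": [0.5,0.5,0.5],
  "delta_pos": [
    [0,0,0.6],
    [0,0,0.6],
    [0,0,0.6]
  ],
  "spin": [0,0,0]
}}

```text
clock: 22.45
ee_pos: [609.5, -70.2, 177.8]
eef_rot: [0.001, 0.651, 0.759, 0.0]
ft_force: [-6.8, 0.8, 15.3]
width: 62.1
gripper_force: 25.0
```

Request:
{"fn": "move_arm", "kwargs": {
  "grip": [0.8,0.95,0.95,0.95,0.95,0.95,0.95,0.95],
  "delta_pos": [
    [0,0,0],
    [0,0,0],
    [0,0,0],
    [0,0,0],
    [0,0,-5],
    [0,0,-40],
    [0,0,-80],
    [0,0,-110]
  ],
  "spin": [0,0,0,0,0,0,0,0]
}}

```text
clock: 23.25
ee_pos: [609.3, -70.2, 288.9]
eef_rot: [0.001, 0.651, 0.759, 0.0]
ft_force: [1.2, -0.4, -0.4]
width: 89.3
gripper_force: 0.0
```

Request:
{"fn": "move_arm", "kwargs": {
  "grip": [1,1,1,1,1,1,1],
  "delta_pos": [
    [-20,-40,-30],
    [-40,-80,-60],
    [-60,-120,-80],
    [-80,-160,-80],
    [-90,-180,-80],
    [-90,-180,-80],
    [-90,-180,-80]
  ],
  "spin": [0,0,0,0,0,0,0]
}}

```text
clock: 23.95
ee_pos: [444.9, -186.3, 366.8]
eef_rot: [0.0, 0.652, 0.759, 0.0]
ft_force: [0.5, -0.2, 0.0]
width: 93.9
gripper_force: 0.0
```

```bash
python3 - <<'E'
from h import *
s=sense(); print(s['clock'],s['ee_pos'],s['ft_force'],s['width'])
for c in ('wrist','side','scene'): cv2.imwrite(f'pics/{c}F.png',camera(c))
a=cv2.cvtColor(cv2.imread('pics/wristF.png'),cv2.COLOR_BGR2GRAY)
# expected plate-top centres in wrist/side images, and profile along the rail on carrier side
d=np.array([.1522,-.9883]); f0=np.array([567.5,194.5])
b=cv2.cvtColor(cv2.imread('pics/sceneF.png'),cv2.COLOR_BGR2GRAY)
for side,off in (('L',-24),('R',24)):
  row=[]
  for t in range(-30,385,3):
    p=f0+d*t+off*np.array([.9883,.1522]); u,v=w2px('wrist',[*p,30],s)
    row.append(int(a[int(round(v)),int(round(u))]) if 0<=u<639 and 0<=v<330 else -1)
  print(side,row)
E
```

```text
23.95 [ 444.87309747 -186.32530239  366.81102362] [ 0.46108465 -0.18893868  0.00724167] 93.88829489250877
L [-1, -1, -1, -1, -1, -1, -1, -1, -1, -1, -1, -1, -1, -1, -1, -1, -1, -1, -1, -1, -1, -1, -1, -1, -1, -1, -1, -1, -1, -1, -1, -1, -1, -1, -1, -1, -1, -1, -1, -1, -1, -1, -1, -1, -1, -1, -1, -1, -1, -1, -1, -1, -1, -1, 119, 127, 127, 127, 128, 127, 126, 65, 35, 35, 34, 36, 33, 34, 33, 33, 34, 37, 33, 46, 123, 129, 129, 129, 128, 129, 128, 129, 129, 129, 128, 129, 128, 129, 130, 128, 129, 129, 129, 120, 45, 44, 37, 36, 39, 43, 36, 34, 39, 42, 36, 66, 121, 130, 129, 130, 129, 130, 129, 130, 130, 129, 129, 129, 129, 129, 102, 42, 40, 41, 39, 39, 32, 14, 15, 24, 37, 40, 52, 104, 127, 126, 126, 126, 127]
R [-1, -1, -1, -1, -1, -1, -1, -1, -1, -1, -1, -1, -1, -1, -1, -1, -1, -1, -1, -1, -1, -1, -1, -1, -1, -1, -1, -1, -1, -1, -1, -1, -1, -1, -1, -1, -1, -1, -1, -1, -1, -1, -1, -1, -1, -1, -1, -1, -1, -1, -1, -1, -1, -1, 44, 163, 173, 59, 32, 26, 27, 27, 13, 44, 48, 48, 49, 47, 60, 63, 64, 64, 59, 28, 96, 185, 185, 184, 185, 185, 185, 185, 184, 184, 184, 183, 183, 183, 182, 182, 183, 175, 163, 161, 73, 62, 37, 24, 24, 25, 26, 26, 45, 48, 46, 79, 137, 149, 150, 170, 176, 177, 177, 176, 176, 176, 176, 176, 175, 172, 91, 62, 64, 65, 64, 61, 51, 61, 134, 117, 130, 50, 23, 23, 56, 122, 159, 174, 174]
```

```bash
python3 -c "
from workcell import *
print(finish_job())"
```

```text
the job is handed in; nothing more can be done
None
```

The job is handed in with all four mounts seated on the rail, let go and the arm clear; estimated spacings are 51 mm (fibre plate–slide holder), about 60 mm (slide holder–small lens), 59–60 mm (small lens–iris) and 81 mm (large lens–screen), with the hand-in returning no verdict.

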